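# Make up two customers' orders at the haberdashery counter

### The job

Make up the silver tray first: the ivory button with the black centre face up on its round felt pad, the nickel stud box lid up on the oblong pad with its long side along the pad's, and the black thread reel standing upright on the square pad. When the silver tray is complete, and not before, make up the walnut tray: the red-centred button face up on its round pad and the red reel upright on its square pad. Put each thing down wholly on its pad, let go, and leave the plain ivory button, the green reel and the tortoiseshell shoehorn where they lie.

Things in the scene. Friction and masses are not known exactly. Their poses are not given: they have to be found in the camera images.
- silver_tray: silver-plated tray, fixed, 112 mm (x) by 256 mm (y, long side, within 0.2 rad of world y). Floor 4 mm, rim top 10 mm above the counter, rim 6 mm wide. Flush green felt pads at x = 0: round, 50 mm across, centred at y = +86 mm; oblong, 52 mm (x) by 76 mm (y), at y = 0; square, 50 mm wide, at y = -86 mm. Origin under its centre at counter height, z up
- walnut_tray: walnut tray, dark rim, pale floor, fixed, 112 mm (x) by 190 mm (y, long side, within 0.2 rad of world y). Floor 4 mm, rim top 10 mm above the counter, rim 6 mm wide. Flush green felt pads at x = 0: round, 50 mm across, centred at y = -45 mm; square, 50 mm wide, at y = +45 mm. Origin under its centre at counter height, z up
- button_black_mid (a point): ivory celluloid coat button with a black centre, a flat disc 38 mm across and 8 mm thick, about 14 g; the point is its middle, 4 mm above its underside; z up through its face
- button_red_mid (a point): ivory celluloid coat button with a red centre, a flat disc 38 mm across and 8 mm thick, about 14 g; the point is its middle, 4 mm above its underside; z up through its face
- button_plain_mid (a point): ivory celluloid coat button with a plain ivory (not coloured) centre, a flat disc 38 mm across and 8 mm thick, about 14 g; the point is its middle, 4 mm above its underside; z up through its face. Not wanted: stays where it is
- reel_black_mid (a point): wooden thread reel standing on end, black thread and a black paper disc on its top, 32 mm across its flanges and 40 mm tall, about 45 g; the point is its middle, 20 mm above its foot; z is its axis, up
- reel_red_mid (a point): wooden thread reel standing on end, red thread and a red paper disc on its top, 32 mm across its flanges and 40 mm tall, about 45 g; the point is its middle, 20 mm above its foot; z is its axis, up
- reel_green_mid (a point): wooden thread reel standing on end, green thread and a green paper disc on its top, 32 mm across its flanges and 40 mm tall, about 45 g; the point is its middle, 20 mm above its foot; z is its axis, up. Not wanted: stays where it is
- stud_box_mid (a point): closed nickel collar stud box, 36 mm along its x, 58 mm along its y and 24 mm high, about 90 g, lid up; the point is its middle, 12 mm above its underside; z up. Its y axis starts within 0.5 rad of the world's
- shoehorn_mid (a point): brown tortoiseshell shoehorn lying flat beyond the stock, 38 mm wide, reaching from 80 mm on the -y side to 99 mm on the +y side of the point, 6 mm thick; the point is 3 mm above the counter. Not wanted: stays where it is
Mind the look-alikes: they are no part of the job. What is shaped like the part that bears button_black_mid but turquoise is not meant. Leave any purple look-alike of the part that bears reel_red_mid alone.

How it is judged:
By the outcome, as a careful person would: the job done as asked, in the order asked, and still so for the second after the job is handed in, with the robot touching nothing.
It also fails if it takes over 120 s, if anything falls off the work surface, if the arm or the gripper's body presses on something with over 40 N, if the wrist force passes 120 N, or if a joint passes its speed limit or range.

### The arm

A 7-joint arm with a two-finger parallel gripper is mounted at the origin on the work surface. World frame = base frame: x ahead of the robot, y to its left, z up, the work surface at z = 0. Lengths are in m, angles in rad, forces in N, time in s.
With the tool pointing down it reaches from about 0.4 to 0.85 m from the base axis. Payload 10.4 kg.
Tool frame: the origin (TCP) lies at the very end of the fingers, on their centre line; the grasp point (between the pads) lies 19 mm behind it; z points along the fingers, y is the direction in which the jaws open and shut (so a half turn about z gives the same grasp; the last joint's range is limited). The gripper opens to 87 mm and grips with 3 to 60 N. Pads are 19 mm wide; open, the fingers measure 117 mm over their backs; the gripper's body (75 mm by 190 mm) begins 51 mm behind the grasp point.
Start: joints at [-1.248, 0.332, -0.065, 1.46, 0.022, 1.35, -0.088], TCP at [0.212, 0.588, 0.223] pointing down, gripper open.
Joint ranges: [-2.6, 2.6], [-0.5, 2.12], [-1.47, 1.34], [0.16, 2.42], [-1.27, 4.41], [0.06, 2.06], [-2.6, 2.6]. Speed limits (rad/s): [2.22, 2.22, 2.79, 2.79, 3.14, 3.14, 3.14].

### API

Orientations are given as a unit quaternion [x, y, z, w].
In Python, from bench import r, eyes, job gives the robot as it stands. The module is installed in compiled form; this text tells all that it offers.
- The arm moves only by the tool play_rows, never from a script. Its argument "motion" is a list of rows, each a list of 7 numbers: the shift along the tool's x, y, z as a fraction of full scale, then the turn, a rotation vector about the tool's x, y, z as a fraction of full scale, then the opening in per cent of the stroke, from 0 (shut) to 100 (fully open). A call has 1 to 5 rows; each row is the pose to reach, as a shift and turn from the pose commanded when the call began, along the tool's axes at that moment; what a row does not reach only later rows make up. Full scale, the value 1, is 0.2 m for a shift and 90 degrees for a turn. A row lasts 1/8 s, in which the tool goes at most 62.5 mm and 10.7 degrees, less where a joint would pass 70% of its speed; a pose out of reach is approached as far as the arm can. A call with a number of a shift or a turn outside -1 to 1 is refused whole. A call with a gripper value outside its range is refused whole. The fingers move at their own pace and stop on an object; "squeeze" is the grip in N (left out, the last holds). Time passes only in rows, so rows that repeat a pose let the fingers close. It gives the time, the measured TCP pose, the force and the opening at its end, in the units of the state.
- r.read_state(): the state, without advancing time (a new reading comes with each control period).
- eyes.camera(name): name is "side" or "top"; returns a dict with "image" (400x640x3 uint8, red, green, blue), "mtx" (3x3 intrinsics, pixels), "R" (3x3) and "t" (3): a world point X has camera coordinates R X + t. Camera axes: x right, y down, z forward; pixel columns grow to the right and rows downward; lengths in m; the calibration is good to about 2 mm. A picture is of the moment at which its call begins. There is no depth.
- job.close_job(): hands the job in, once; it reports no verdict.
Trained networks look in a picture, given as the dict that the camera call returned (one of the last four; its "shot" number tells which), for a name from the list of things; names that differ only in an ending like _2 or _b are one class to them, and where a whole thing is asked for, a point or a joint stands for the part that bears it (a point fixed in the world has none). Each returns a list of dicts, best first, with "p" (0 to 1); they miss things now and then, are a little off and sometimes report something else, mostly with a low value. They report only what shows in the picture. A call takes as long as a camera call. They do not tell look-alikes from the thing itself.
- eyes.regions_of(picture, label): "region" (400x640 bool, what is visible of it) and "xy" ([column, row] in pixels, amid what is visible of it).
- eyes.landmark_of(picture, label): "xy" ([column, row] in pixels: a listed point, or the origin of a listed thing).
The state is a dict: "time": time; "joint_positions": joint angles; "joint_vel": joint speeds; "joint_torque": joint torques, N m; "ee_pos": TCP position; "eef_rot": TCP orientation; "ft_force": force on the tool from outside, world axes, zero at the start; "torque": the same for the moment, N m; "width": finger opening in m.
Only numpy, scipy, OpenCV 4.12 (cv2) and the standard library are available. Lean on these libraries where they do the work, as an engineer would, in place of code of your own. Each camera call takes 0.05 s, during which the arm holds its last target. There are 200 camera calls.

## Working session

There is one attempt and no reset: what is moved stays moved. The work goes in short steps, Python scripts to look and compute and a tool call to move; the robot and the scene stay as the last step left them, time stands still between calls to the robot, and variables do not carry over. Pictures are saved under pics/ and viewed, about 12 in all and at most 16, crops included, and the job is handed in when it is done.

Besides the shell and the picture viewer there is one more tool, called after "Emit:" by a JSON object that holds its "method" and its "body". play_rows: Moves the arm, as the interface text tells. Shift numbers are shares of 0.2 m and turn numbers shares of 90 degrees, none past 1 either way. Its arguments: {"type":"object","properties":{"motion":{"type":"array","items":{"type":"array","items":{"type":"number"}}},"squeeze":{"type":"number"}},"required":["motion"]}

```bash
mkdir -p pics; cat > h.py <<'E'
import numpy as np, cv2
from bench import r, eyes, job
from scipy.spatial.transform import Rotation as Ro
def ray(c,xy,z):
    K,R,t=map(np.array,(c["mtx"],c["R"],c["t"]))
    d=R.T@np.linalg.solve(K,[xy[0],xy[1],1.]); o=-R.T@t
    return o+d*(z-o[2])/d[2]
def proj(c,X):
    K,R,t=map(np.array,(c["mtx"],c["R"],c["t"])); p=K@(R@np.array(X)+t); return p[:2]/p[2]
def save(c,n,crop=None,f=1):
    im=c["image"][...,::-1]
    if crop: im=im[crop[1]:crop[3],crop[0]:crop[2]]
    cv2.imwrite("pics/"+n,cv2.resize(im,None,fx=f,fy=f,interpolation=cv2.INTER_CUBIC))
E
python3 - <<'E'
from h import *
H=dict(silver_tray=0,walnut_tray=0,button_black_mid=.004,reel_black_mid=.02,stud_box_mid=.012,shoehorn_mid=.003)
np.set_printoptions(precision=4,suppress=True)
s=r.read_state();print(s["ee_pos"],s["eef_rot"],s["width"],s["time"],s["ft_force"])
for n in("top","side"):
    c=eyes.camera(n);save(c,n+"0.png",f=1.25)
    print(n,"cam at",-np.array(c["R"]).T@c["t"])
    for k,z in H.items():
        for d in eyes.landmark_of(c,k): print(k,np.round(d["xy"],1),round(d["p"],2),ray(c,d["xy"],z)[:2])
E
```

```text
[0.2117 0.5876 0.2217] [ 0.172   0.9851 -0.0007 -0.0001] 0.08711987348254853 0.0 [0.5041 0.1008 0.0836]
top cam at [0.4694 0.0068 0.9956]
silver_tray [454.2 285.5] 0.57 [ 0.447 -0.262]
walnut_tray [200.4 275.2] 0.69 [0.4782 0.2353]
button_black_mid [245.7 200.9] 0.73 [0.6237 0.1448]
button_black_mid [258.7 155.1] 0.69 [0.7175 0.118 ]
reel_black_mid [301.6 196. ] 0.73 [0.6282 0.0319]
stud_box_mid [404.  196.1] 0.71 [ 0.6242 -0.1714]
shoehorn_mid [328.  130.8] 0.71 [ 0.7652 -0.0246]
side cam at [ 0.0597 -0.6051  0.7831]
silver_tray [350.9 312. ] 0.78 [ 0.4507 -0.2634]
walnut_tray [222.3 185.1] 0.59 [0.474  0.2391]
button_black_mid [290.9 178.4] 0.54 [0.6227 0.135 ]
button_black_mid [318.  167.8] 0.44 [0.7064 0.12  ]
stud_box_mid [375.5 243.3] 0.77 [ 0.6139 -0.1782]
stud_box_mid [405.7 266.6] 0.43 [ 0.6127 -0.2676]
shoehorn_mid [368.1 185.2] 0.7 [ 0.756  -0.0217]
```

View pics/top0.png

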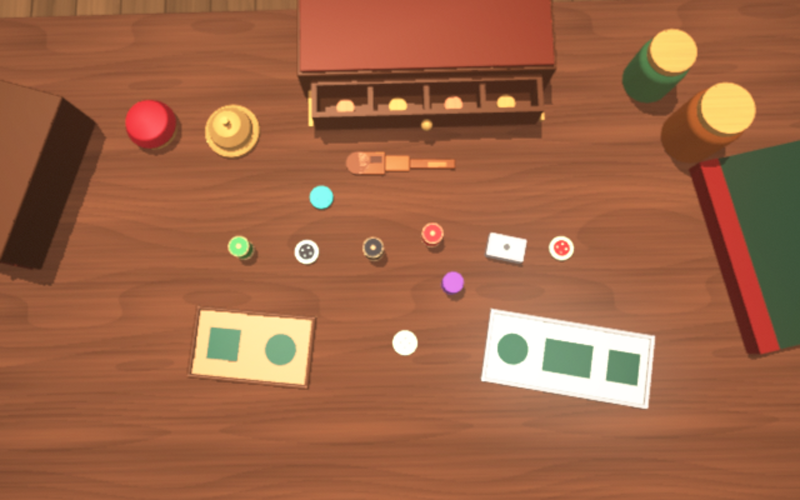

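View pics/side0.png

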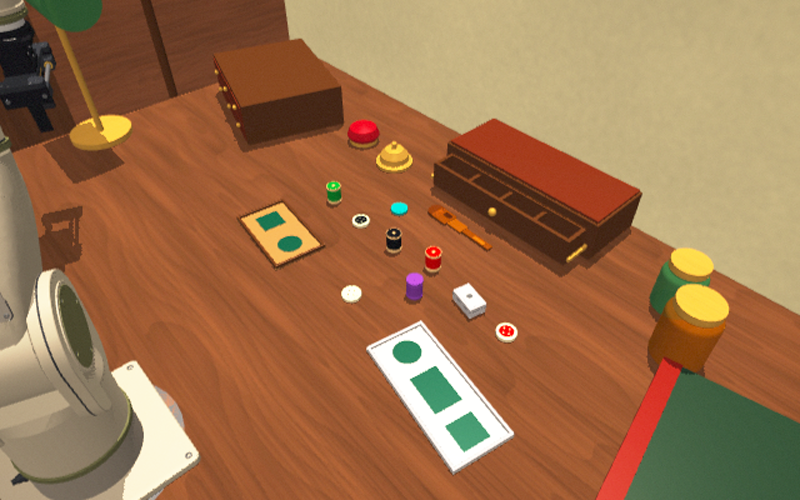

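The top view shows the black-centred button at (307,251), with the turquoise disc at (321,197) as its look-alike. The red-centred button is at (561,248) and the plain one at (405,343). The reels are black (373,247), red (432,234), green (239,246) and purple (453,283, look-alike). The stud box is at (507,248). Next I measure by colour and network, and confirm in a crop.

```bash
cat >> h.py <<'E'
def traypose(c,kind):
    """fit pose (x,y,yaw) from green pads"""
    hsv=cv2.cvtColor(c["image"],cv2.COLOR_RGB2HSV)
    m=cv2.inRange(hsv,(60,70,40),(95,255,160))
    n,_,st,ce=cv2.connectedComponentsWithStats(m)
    P=[(ray(c,ce[i],.004)[:2],st[i,4]) for i in range(1,n) if st[i,4]>80]
    return P
E
python3 - <<'E'
from h import *
np.set_printoptions(precision=4,suppress=True)
for n in("top","side"):
    c=eyes.camera(n)
    print(n); [print("pad",*p) for p in traypose(c,0)]
    if n=="top": save(c,"crop1.png",(170,140,480,240),2.5)
    for k,z in dict(button_black_mid=.006,reel_black_mid=.02,stud_box_mid=.02).items():
        for d in eyes.regions_of(c,k):
            m=d["region"].astype(np.uint8); col=c["image"][d["region"]].mean(0)
            pts=np.argwhere(m)[:,::-1]
            w=np.array([ray(c,p,z)[:2] for p in pts],np.float32)
            rect=cv2.minAreaRect(w*1000)
            print(k,round(d["p"],2),np.round(d["xy"],1),"ctr",w.mean(0),"rect",np.round(rect[0],1),np.round(rect[1],1),round(rect[2],1),"col",col.astype(int))
    hsv=cv2.cvtColor(c["image"],cv2.COLOR_RGB2HSV)
    if n=="top":
        for d in eyes.landmark_of(c,"reel_black_mid"): print("reel lm",np.round(d["xy"],1),round(d["p"],2),ray(c,d["xy"],.02)[:2])
E
```

```text
top
pad [ 0.4621 -0.1756] 381
pad [ 0.4466 -0.2594] 803
pad [ 0.4299 -0.3447] 527
button_black_mid 0.55 [244.6 200.4] ctr [0.6222 0.1466] rect [622.2 146. ] [36.4 34.5] 88.6 col [203 199 187]
button_black_mid 0.49 [258.8 155.6] ctr [0.7108 0.1228] rect [710.6 122.9] [37.  34.6] 43.5 col [134 242 232]
reel_black_mid 0.47 [297.5 197.8] ctr [0.6222 0.039 ] rect [622.6  38.8] [39.2 31.9] 17.2 col [149 121  96]
stud_box_mid 0.7 [401.4 198.8] ctr [ 0.6179 -0.1687] rect [ 618.1 -168.6] [61.6 41.3] 77.1 col [233 226 220]
reel lm [296.3 197.9] 0.75 [0.6247 0.0424]
side
pad [0.5916 1.815 ] 881
pad [0.4797 0.2775] 186
pad [0.4691 0.1884] 173
pad [ 0.8926 -0.4013] 174
pad [ 0.4622 -0.175 ] 312
pad [ 0.4458 -0.2602] 781
pad [ 0.7088 -0.6205] 6726
pad [ 0.4327 -0.3425] 495
button_black_mid 0.61 [289.9 175.6] ctr [0.6191 0.1418] rect [619.2 142.9] [42.2 32.1] 50.3 col [161 154 127]
reel_black_mid 0.59 [312.6 192.8] ctr [0.6206 0.0374] rect [620.5  37.8] [71.9 28.2] 47.9 col [77 61 45]
stud_box_mid 0.58 [373.4 241.8] ctr [ 0.6128 -0.1756] rect [ 613.  -174.6] [71.2 49. ] 80.3 col [208 201 196]
```

View pics/crop1.png

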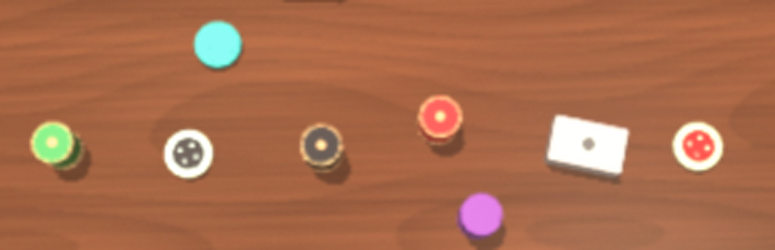

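The crop shows which thing is which. White disc with black centre at (188,154) is the wanted button and plain turquoise at (217,45) is not. The red reel with the ringed top at (440,117) is wanted and the plain purple cylinder at (481,215) is not. Now I refine the centres by colour.

```bash
cat >> h.py <<'E'
def rel(p,jaw):
    """shift/turn numbers from now to TCP position p with jaw line at world angle jaw (rad), tool down"""
    s=r.read_state(); R0=Ro.from_quat(s["eef_rot"]); best=None
    for j in(jaw,jaw+np.pi):
        y=np.array([np.cos(j),np.sin(j),0]); z=np.array([0,0,-1.]); x=np.cross(y,z)
        v=(R0.inv()*Ro.from_matrix(np.c_[x,y,z])).as_rotvec()
        if best is None or np.linalg.norm(v)<np.linalg.norm(best): best=v
    return np.round(np.r_[R0.inv().apply(np.array(p)-s["ee_pos"])/.2,best/(np.pi/2)],3)
def blob(c,near,lo,hi,z,rad=16):
    """sub-pixel world centre of a colour blob (HSV bounds) near a pixel"""
    hsv=cv2.cvtColor(c["image"],cv2.COLOR_RGB2HSV); m=cv2.inRange(hsv,lo,hi)
    k=np.zeros_like(m); cv2.circle(k,tuple(int(v) for v in near),rad,255,-1); m&=k
    cs=max(cv2.findContours(m,cv2.RETR_EXTERNAL,cv2.CHAIN_APPROX_NONE)[0],key=cv2.contourArea)
    return np.array([ray(c,p[0],z)[:2] for p in cs])*1000
E
python3 - <<'E'
from h import *
np.set_printoptions(precision=4,suppress=True)
c=eyes.camera("top")
for k,px,lo,hi,z in [("bb",(245,201),(0,0,150),(180,70,255),.008),("rb",(449,198),(0,0,150),(180,70,255),.008),("box",(405,198),(0,0,215),(180,50,255),.024),
  ("rr",(346,186),(0,150,200),(8,255,255),.04),("br",(298,197),(0,0,0),(180,100,110),.04),("plain",(324,274),(0,0,170),(180,80,255),.008),("green",(191,197),(45,90,120),(75,255,255),.04)]:
    w=blob(c,px,lo,hi,z,22 if k=="box" else 10); q=cv2.minAreaRect(w.astype(np.float32)); print(k,np.round(q[0],1),np.round(q[1],1),round(q[2],1))
print("hsv walnut pad",cv2.cvtColor(c["image"],cv2.COLOR_RGB2HSV)[[275,279],[179,224]])
print(r.read_state()["time"], rel([.621,.145,.12],-.1))
E
```

```text
bb [623.  145.7] [36.3 36.4] 88.6
rb [ 618.4 -260.7] [36.1 36.1] 42.0
box [ 620.1 -170.5] [58.6 36.2] 76.4
rr [642.5 -55.2] [23.3 23.7] 88.5
br [623.2  38.4] [19.4 19.6] 88.8
plain [476.   -7.4] [37.1 36.7] 88.7
green [629.4 247.2] [25.6 25.6] 88.6
hsv walnut pad [[ 66  75 166]
 [ 65  70 175]]
1.2 [-2.676 -1.391  0.513  0.    -0.     0.844]
```

Emit:
{"method": "play_rows", "body": {"motion": [[-1,-0.52,0.1,0,0,0.45,70],[-1,-0.52,0.1,0,0,0.45,70],[-1,-0.52,0.1,0,0,0.45,70],[-1,-0.52,0.1,0,0,0.45,70],[-1,-0.52,0.1,0,0,0.45,70]], "squeeze": 15}}

```text
time: 1.82
ee_pos: [0.3675, 0.4195, 0.2026]
eef_rot: [0.505, 0.863, -0.0, 0.001]
ft_force: [-0.5, 0.9, -0.2]
width: 0.0614
```

```bash
python3 -c "
from h import *
print(rel([.622,.145,.12],-.1))"
```

```text
[-1.819  0.439  0.415  0.     0.     0.389]
```

Emit:
{"method": "play_rows", "body": {"motion": [[-0.95,0.22,0.2,0,0,0.38,70],[-0.95,0.22,0.2,0,0,0.38,70],[-0.95,0.22,0.2,0,0,0.38,70],[-0.95,0.22,0.2,0,0,0.38,70]]}}

```text
time: 2.33
ee_pos: [0.499, 0.2758, 0.1619]
eef_rot: [0.737, 0.676, -0.001, 0.001]
ft_force: [-1.0, 0.8, 0.0]
width: 0.0605
```

```bash
python3 -c "
from h import *
print(rel([.622,.145,.08],-.1))"
```

```text
[-0.598  0.668  0.411  0.     0.001  0.009]
```

Emit:
{"method": "play_rows", "body": {"motion": [[-0.6,0.67,0.35,0,0,0,70],[-0.6,0.67,0.35,0,0,0,70],[-0.6,0.67,0.35,0,0,0,70],[-0.6,0.67,0.6,0,0,0,70],[-0.6,0.67,0.6,0,0,0,70]]}}

```text
time: 2.95
ee_pos: [0.6182, 0.1497, 0.0387]
eef_rot: [0.734, 0.68, -0.003, -0.002]
ft_force: [-0.8, -0.4, -0.2]
width: 0.061
```

```bash
python3 - <<'E'
from h import *
print(rel([.6225,.145,.003],-.1))
c=eyes.camera("side");x,y=proj(c,[.62,.145,.02]).astype(int);save(c,"s1.png",(x-80,y-60,x+80,y+60),4)
E
```

```text
[-0.021  0.025  0.178 -0.005  0.001  0.015]
```

View pics/s1.png

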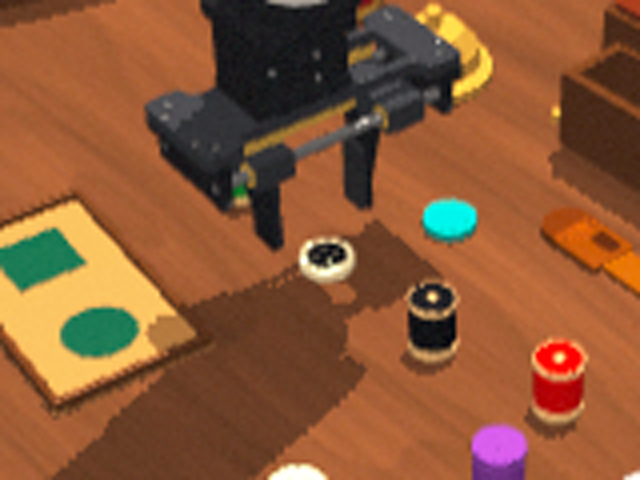

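The fingers straddle the button (crop 326,258) with free space on both sides, so I descend and grip.

Emit:
{"method": "play_rows", "body": {"motion": [[-0.02,0.025,0.1,0,0,0,70],[-0.02,0.025,0.175,0,0,0,70],[-0.02,0.025,0.175,0,0,0,70],[-0.02,0.025,0.175,0,0,0,30],[-0.02,0.025,0.175,0,0,0,30]]}}

```text
time: 3.62
ee_pos: [0.6263, 0.1448, 0.0083]
eef_rot: [0.734, 0.679, 0.001, 0.0]
ft_force: [0.3, 0.4, -0.1]
width: 0.0481
```

Emit:
{"method": "play_rows", "body": {"motion": [[0,0,0,0,0,0,30],[0,0,0,0,0,0,30],[0,0,0,0,0,0,30]]}}

```text
time: 4.0
ee_pos: [0.6265, 0.1448, 0.0086]
eef_rot: [0.734, 0.679, 0.001, 0.0]
ft_force: [-1.3, 0.4, 6.3]
width: 0.0275
```

The fingers were too high, at 8.5 mm, and closed over the button. I reopen and go lower.

Emit:
{"method": "play_rows", "body": {"motion": [[0,0,0,0,0,0,70],[0,0,0,0,0,0,70],[0,0,0,0,0,0,70],[0,0,0,0,0,0,70],[0,0,0,0,0,0,70]]}}

```text
time: 4.62
ee_pos: [0.6256, 0.1446, 0.0072]
eef_rot: [0.734, 0.679, -0.0, -0.0]
ft_force: [-0.7, 0.2, 0.4]
width: 0.0601
```

```bash
python3 - <<'E'
from h import *
c=eyes.camera("side");x,y=proj(c,[.62,.145,.02]).astype(int);save(c,"s2.png",(x-50,y-40,x+50,y+40),6)
s=r.read_state();print(s["ee_pos"],s["width"],rel([.6225,.145,.003],-.1))
w=blob(c,proj(c,[.622,.145,.004]),(0,0,120),(180,90,255),.006,14);print(cv2.minAreaRect(w.astype(np.float32)))
E
```

```text
[0.62564684 0.14452717 0.00728015] 0.06013981243868203 [ 0.001 -0.016  0.021 -0.     0.     0.014]
((622.835693359375, 143.65255737304688), (38.566917419433594, 33.64987564086914), 33.24639129638672)
```

View pics/s2.png

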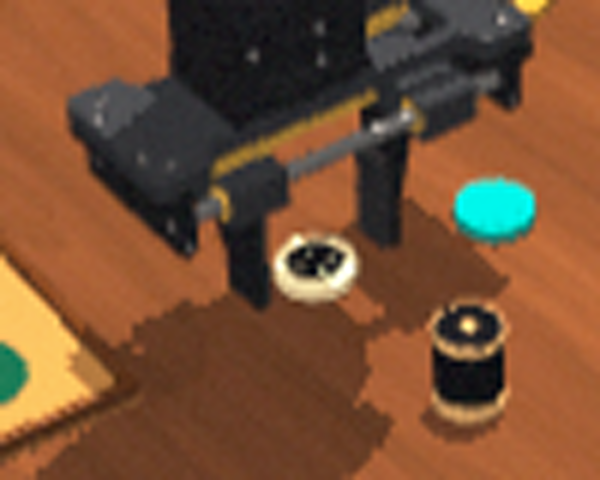

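The button is undisturbed between the fingers (crop 315,266), nearer the near finger. I lower about 5 mm and shift about 3 mm toward it.

Emit:
{"method": "play_rows", "body": {"motion": [[0,-0.015,0.024,0,0,0,70],[0,-0.015,0.024,0,0,0,70],[0,-0.015,0.024,0,0,0,30],[0,-0.015,0.024,0,0,0,30],[0,-0.015,0.024,0,0,0,30]]}}

```text
time: 5.3
ee_pos: [0.623, 0.1449, 0.0028]
eef_rot: [0.734, 0.679, 0.0, 0.0]
ft_force: [-0.7, -0.5, -0.1]
width: 0.0386
```

Emit:
{"method": "play_rows", "body": {"motion": [[0,0,0,0,0,0,30],[0,0,0,0,0,0,30],[0,0,-0.1,0,0,0,30],[0,0,-0.3,0,0,0,30],[0,0,-0.3,0,0,0,30]]}}

```text
time: 5.92
ee_pos: [0.6255, 0.1453, 0.0676]
eef_rot: [0.734, 0.679, 0.003, 0.001]
ft_force: [0.4, 0.9, -0.4]
width: 0.0373
```

```bash
python3 - <<'E'
from h import *
c=eyes.camera("side");x,y=proj(c,[.62,.145,.04]).astype(int);save(c,"s3.png",(x-50,y-40,x+50,y+40),6)
P=[.4616,-.1754];print(rel([*P,.06],-.188))
E
```

```text
[-1.662e+00 -6.840e-01  2.200e-02  2.000e-03 -1.000e-03  6.900e-02]
```

View pics/s3.png

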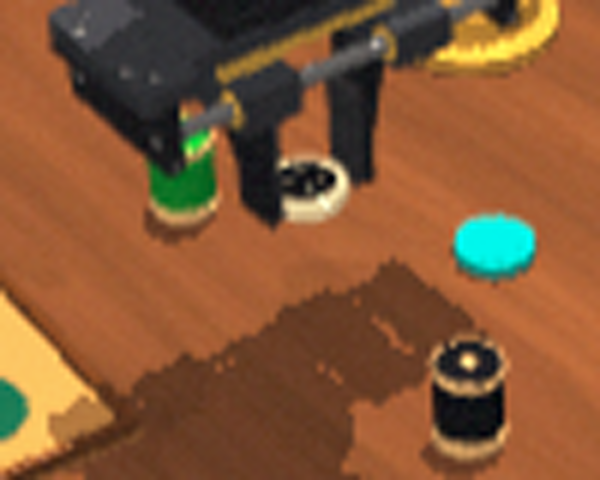

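The button is held flat, about 6 cm up. I carry it to the silver tray's round pad.

Emit:
{"method": "play_rows", "body": {"motion": [[-0.83,-0.34,0,0,0,0.04,30],[-0.83,-0.34,0,0,0,0.04,30],[-0.83,-0.34,0,0,0,0.04,30],[-0.83,-0.34,0,0,0,0.04,30]]}}

```text
time: 6.48
ee_pos: [0.54, -0.0199, 0.0628]
eef_rot: [0.758, 0.653, -0.001, -0.0]
ft_force: [-0.1, 0.8, -0.2]
width: 0.0371
```

Emit:
{"method": "play_rows", "body": {"motion": [[-0.83,-0.34,0,0,0,0.03,30],[-0.83,-0.34,0,0,0,0.03,30],[-0.83,-0.34,0,0,0,0.03,30],[-0.83,-0.34,0.0,0,0,0.03,30],[-0.83,-0.34,0.0,0,0,0.03,30]]}}

```text
time: 7.1
ee_pos: [0.4519, -0.169, 0.0627]
eef_rot: [0.77, 0.638, 0.0, -0.0]
ft_force: [-0.4, 0.4, -0.5]
width: 0.0371
```

Emit:
{"method": "play_rows", "body": {"motion": [[0,0,0.1,0,0,0,30],[0,0,0.1,0,0,0,30]]}}

```text
time: 7.35
ee_pos: [0.4512, -0.1684, 0.0417]
eef_rot: [0.77, 0.638, -0.001, -0.001]
ft_force: [-0.0, 0.4, 0.2]
width: 0.037
```

```bash
python3 - <<'E'
from h import *
print(r.read_state()["ee_pos"]);print(rel([.4616,-.1754,.0085],-.188))
E
```

```text
[ 0.45117954 -0.1683544   0.04169582]
[-0.025  0.058  0.166 -0.002  0.     0.001]
```

Emit:
{"method": "play_rows", "body": {"motion": [[-0.025,0.058,0.1,0,0,0,30],[-0.025,0.058,0.165,0,0,0,30],[-0.025,0.058,0.165,0,0,0,30],[-0.025,0.058,0.165,0,0,0,30]]}}

```text
time: 7.85
ee_pos: [0.4618, -0.1769, 0.0102]
eef_rot: [0.771, 0.637, 0.0, -0.0]
ft_force: [0.4, -0.5, -0.1]
width: 0.0372
```

```bash
python3 - <<'E'
from h import *
s=r.read_state();print(s["ee_pos"],s["ft_force"],s["width"]);print(rel([.4616,-.1754,.0075],-.188))
E
```

```text
[ 0.46180095 -0.17689948  0.0101768 ] [ 0.44572209 -0.45107943 -0.13903914] 0.037185449592579294
[ 0.007 -0.002  0.013  0.    -0.    -0.   ]
```

Emit:
{"method": "play_rows", "body": {"motion": [[0.005,0,0.012,0,0,0,30],[0.005,0,0.012,0,0,0,30],[0.005,0,0.012,0,0,0,58],[0.005,0,0.012,0,0,0,58],[0.005,0,0.012,0,0,0,58]]}}

```text
time: 8.48
ee_pos: [0.462, -0.1762, 0.0073]
eef_rot: [0.771, 0.637, 0.0, 0.0]
ft_force: [0.3, 0.2, 0.2]
width: 0.0495
```

Emit:
{"method": "play_rows", "body": {"motion": [[0,0,0,0,0,0,58],[0,0,-0.2,0,0,0,58],[0,0,-0.4,0,0,0,70],[0,0,-0.4,0,0,0,70],[0,0,-0.4,0,0,0,70]]}}

```text
time: 9.1
ee_pos: [0.4617, -0.1759, 0.0869]
eef_rot: [0.771, 0.637, 0.0, -0.0]
ft_force: [-0.8, -0.3, -1.0]
width: 0.0602
```

```bash
python3 - <<'E'
from h import *
c=eyes.camera("side")
w=blob(c,proj(c,[.462,-.1754,.01]),(0,0,120),(180,90,255),.010,15);print(cv2.minAreaRect(w.astype(np.float32)))
x,y=proj(c,[.46,-.22,.02]).astype(int);save(c,"s4.png",(x-80,y-60,x+80,y+60),4)
print(rel([.620,-.1705,.08],-.237))
E
```

```text
((463.0898742675781, -173.06246948242188), (76.29550170898438, 63.352054595947266), 34.30057907104492)
[ 0.175  0.774  0.031 -0.001 -0.     0.031]
```

View pics/s4.png

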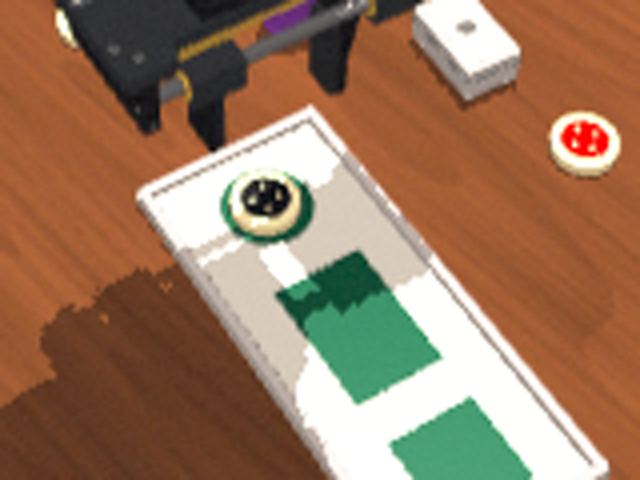

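The button sits centred on the round pad (crop 267,205), with a green margin all round. Next is the stud box.

Emit:
{"method": "play_rows", "body": {"motion": [[0.175,0.77,0.0,0,0,0.03,70],[0.175,0.77,0.0,0,0,0.03,70],[0.175,0.77,0.0,0,0,0.03,70],[0.175,0.77,0.15,0,0,0.03,70],[0.175,0.77,0.2,0,0,0.03,70]]}}

```text
time: 9.78
ee_pos: [0.6179, -0.1704, 0.0439]
eef_rot: [0.785, 0.619, -0.002, -0.002]
ft_force: [0.1, -0.3, 0.5]
width: 0.0608
```

Emit:
{"method": "play_rows", "body": {"motion": [[0,0,0,0,0,0,70]]}}

```text
time: 9.9
ee_pos: [0.6186, -0.1708, 0.0462]
eef_rot: [0.786, 0.619, -0.001, -0.001]
ft_force: [0.2, -0.5, -0.4]
width: 0.0609
```

```bash
python3 - <<'E'
from h import *
print(r.read_state()["ee_pos"]);print(rel([.620,-.1705,.006],-.237))
E
```

```text
[ 0.61857766 -0.17075987  0.04618116]
[ 0.003  0.007  0.201 -0.002  0.     0.   ]
```

Emit:
{"method": "play_rows", "body": {"motion": [[0.003,0.005,0.2,0,0,0,70],[0.003,0.005,0.2,0,0,0,70],[0.003,0.005,0.2,0,0,0,70],[0.003,0.005,0.2,0,0,0,30],[0.003,0.005,0.2,0,0,0,30]], "squeeze": 25}}

```text
time: 10.52
ee_pos: [0.6215, -0.1705, 0.0085]
eef_rot: [0.785, 0.619, 0.001, 0.0]
ft_force: [0.1, 0.6, -0.1]
width: 0.0481
```

Emit:
{"method": "play_rows", "body": {"motion": [[0,0,0,0,0,0,25],[0,0,0,0,0,0,25],[0,0,0,0,0,0,25]]}}

```text
time: 10.9
ee_pos: [0.6211, -0.1703, 0.0077]
eef_rot: [0.785, 0.619, 0.0, 0.0]
ft_force: [-0.8, 0.7, 4.6]
width: 0.0356
```

```bash
python3 - <<'E'
from h import *
s=r.read_state();print(s["ee_pos"],s["ft_force"],s["width"]);print(rel([.4462,-.260,.05],-.188))
E
```

```text
[ 0.62106958 -0.17031794  0.0076632 ] [-0.84546413  0.65825344  4.57819508] 0.03556406970824489
[-0.64  -0.745 -0.212  0.    -0.    -0.03 ]
```

Emit:
{"method": "play_rows", "body": {"motion": [[0,0,-0.25,0,0,0,25],[-0.2,-0.25,-0.25,0,0,0,25],[-0.64,-0.745,-0.25,0,0,-0.03,25],[-0.64,-0.745,-0.25,0,0,-0.03,25],[-0.64,-0.745,-0.25,0,0,-0.03,25]]}}

```text
time: 11.52
ee_pos: [0.442, -0.2623, 0.0572]
eef_rot: [0.772, 0.635, -0.0, -0.001]
ft_force: [0.8, 0.2, -0.2]
width: 0.0361
```

Emit:
{"method": "play_rows", "body": {"motion": [[0,0,0,0,0,0,25],[0,0,0,0,0,0,25]]}}

```text
time: 11.78
ee_pos: [0.4475, -0.2591, 0.0573]
eef_rot: [0.77, 0.638, 0.0, 0.0]
ft_force: [1.1, -0.4, -2.1]
width: 0.0358
```

```bash
python3 - <<'E'
from h import *
s=r.read_state();print(s["ee_pos"],s["ft_force"],s["width"]);print(rel([.4462,-.260,.013],-.188))
E
```

```text
[ 0.4475173  -0.25905466  0.0572942 ] [ 1.06602457 -0.4393828  -2.12163647] 0.03577727854498187
[-0.006 -0.006  0.221  0.    -0.     0.001]
```

Emit:
{"method": "play_rows", "body": {"motion": [[-0.005,-0.005,0.12,0,0,0,25],[-0.005,-0.005,0.215,0,0,0,25],[-0.005,-0.005,0.215,0,0,0,25],[-0.005,-0.005,0.222,0,0,0,25],[-0.005,-0.005,0.222,0,0,0,25]]}}

```text
time: 12.4
ee_pos: [0.4454, -0.2607, 0.0134]
eef_rot: [0.77, 0.638, 0.0, 0.0]
ft_force: [-0.5, -0.0, 0.0]
width: 0.0359
```

```bash
python3 - <<'E'
from h import *
s=r.read_state();print(s["ee_pos"],s["ft_force"],s["width"]);print(rel([.4462,-.260,.0125],-.188))
E
```

```text
[ 0.44541282 -0.26067581  0.01337826] [-0.53135538 -0.02905976  0.03348034] 0.035865953885104905
[ 0.004  0.003  0.004  0.    -0.    -0.   ]
```

Emit:
{"method": "play_rows", "body": {"motion": [[0,0,0.006,0,0,0,25],[0,0,0.006,0,0,0,56],[0,0,0.006,0,0,0,56],[0,0,0.006,0,0,0,56],[0,0,0.006,0,0,0,56]]}}

```text
time: 13.02
ee_pos: [0.4449, -0.2608, 0.0117]
eef_rot: [0.771, 0.637, 0.0, -0.0]
ft_force: [-0.2, -0.4, 0.1]
width: 0.0482
```

Emit:
{"method": "play_rows", "body": {"motion": [[0,0,-0.2,0,0,0,56],[0,0,-0.5,0,0,0,70],[0,0,-0.5,0,0,0,70],[0,0,-0.5,0,0,0,70],[0,0,-0.5,0,0,0,70]]}}

```text
time: 13.65
ee_pos: [0.4442, -0.2604, 0.1105]
eef_rot: [0.771, 0.637, -0.001, -0.001]
ft_force: [0.2, -0.7, -0.6]
width: 0.0606
```

```bash
python3 - <<'E'
from h import *
s=r.read_state();print(s["ee_pos"],s["ft_force"],s["width"])
c=eyes.camera("side")
x,y=proj(c,[.44,-.26,.02]).astype(int);save(c,"s5.png",(x-60,y-50,x+60,y+50),5)
print(rel([.623,.038,.1],-.1))
E
```

```text
[ 0.44418135 -0.26038339  0.11053343] [ 0.17415471 -0.69532622 -0.57862694] 0.0605863076875192
[ 1.633e+00  5.980e-01  5.200e-02 -1.000e-03 -0.000e+00 -5.700e-02]
```

View pics/s5.png

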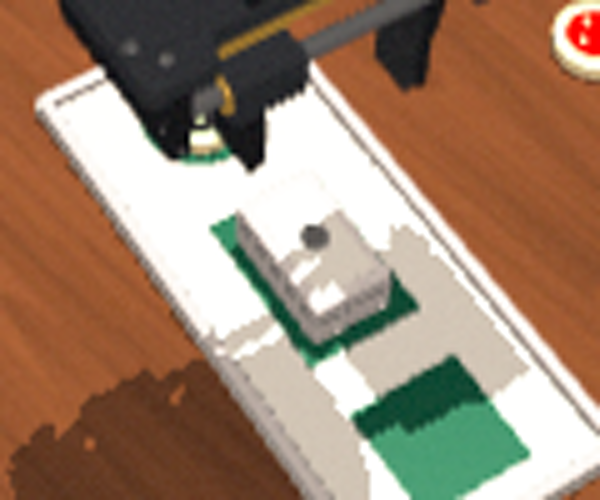

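The stud box is on its pad and aligned with it, with green margins at the near, right and left sides. Next is the black reel.

Emit:
{"method": "play_rows", "body": {"motion": [[0.82,0.3,0.0,0,0,-0.03,70],[0.82,0.3,0.0,0,0,-0.03,70],[0.82,0.3,0.0,0,0,-0.03,70],[0.82,0.3,0.0,0,0,-0.03,70]]}}

```text
time: 14.2
ee_pos: [0.5358, -0.1064, 0.1105]
eef_rot: [0.753, 0.658, -0.0, -0.001]
ft_force: [0.3, -0.2, 0.2]
width: 0.0606
```

Emit:
{"method": "play_rows", "body": {"motion": [[0.82,0.27,0.05,0,0,-0.025,70],[0.82,0.27,0.05,0,0,-0.025,70],[0.82,0.27,0.05,0,0,-0.025,70],[0.82,0.27,0.1,0,0,-0.025,70],[0.82,0.27,0.1,0,0,-0.025,70]]}}

```text
time: 14.82
ee_pos: [0.61, 0.042, 0.0902]
eef_rot: [0.743, 0.67, -0.002, -0.0]
ft_force: [0.1, -1.0, -0.3]
width: 0.0609
```

```bash
python3 - <<'E'
from h import *
s=r.read_state();print(s["ee_pos"],s["ft_force"],s["width"])
print(rel([.623,.038,.06],-.1))
E
```

```text
[0.61001409 0.04200934 0.09016255] [ 0.08688092 -1.02454348 -0.27680709] 0.06089264702246879
[-0.013  0.067  0.151 -0.002  0.001 -0.002]
```

Emit:
{"method": "play_rows", "body": {"motion": [[-0.013,0.067,0.1,0,0,0,70],[-0.013,0.067,0.15,0,0,0,70],[-0.013,0.067,0.3,0,0,0,70],[-0.013,0.067,0.41,0,0,0,70],[-0.013,0.067,0.41,0,0,0,70]], "squeeze": 20}}

```text
time: 15.45
ee_pos: [0.6225, 0.0387, 0.0084]
eef_rot: [0.743, 0.67, -0.002, -0.001]
ft_force: [0.7, 0.2, -0.0]
width: 0.0606
```

Emit:
{"method": "play_rows", "body": {"motion": [[0,0,0,0,0,0,25],[0,0,0,0,0,0,25],[0,0,0,0,0,0,25],[0,0,0,0,0,0,25],[0,0,0,0,0,0,25]]}}

```text
time: 16.08
ee_pos: [0.6245, 0.0399, 0.0102]
eef_rot: [0.742, 0.67, 0.0, 0.0]
ft_force: [-1.7, -0.6, 4.9]
width: 0.0312
```

Emit:
{"method": "play_rows", "body": {"motion": [[0,0,-0.2,0,0,0,25],[0,0,-0.4,0,0,0,25],[0,0,-0.4,0,0,0,25]]}}

```text
time: 16.45
ee_pos: [0.6263, 0.0399, 0.093]
eef_rot: [0.742, 0.67, 0.002, 0.001]
ft_force: [-0.4, -0.0, -0.9]
width: 0.0314
```

```bash
python3 - <<'E'
from h import *
s=r.read_state();print(s["ee_pos"],s["ft_force"],s["width"])
c=eyes.camera("side")
x,y=proj(c,[.62,.038,.07]).astype(int);save(c,"s6.png",(x-50,y-40,x+50,y+40),5)
print(rel([.4308,-.3441,.09],-.188))
E
```

```text
[0.62633302 0.03985141 0.09298781] [-0.44669408 -0.04188639 -0.9240104 ] 0.031420059446130556
[-2.009e+00 -7.700e-01  1.000e-03  1.000e-03 -1.000e-03  5.500e-02]
```

View pics/s6.png

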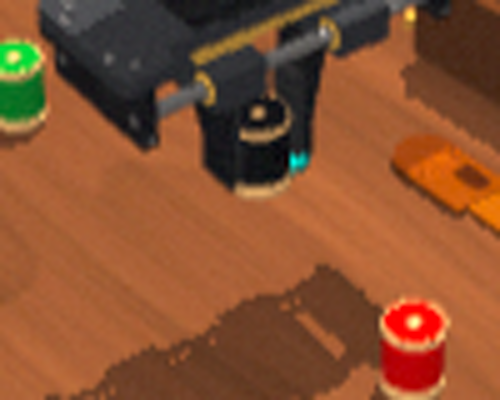

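The black reel is held upright (crop 262,140). I carry it to the square pad.

Emit:
{"method": "play_rows", "body": {"motion": [[-0.99,-0.37,0,0,0,0.03,25],[-0.99,-0.37,0,0,0,0.03,25],[-0.99,-0.37,0,0,0,0.03,25],[-0.99,-0.37,0,0,0,0.03,25],[-0.99,-0.37,0,0,0,0.03,25]]}}

```text
time: 17.12
ee_pos: [0.5288, -0.1514, 0.0887]
eef_rot: [0.759, 0.651, -0.001, -0.001]
ft_force: [0.5, 1.4, -1.3]
width: 0.0317
```

```bash
python3 - <<'E'
from h import *
print(rel([.4305,-.3435,.08],-.188))
E
```

```text
[-1.024e+00 -3.390e-01  4.400e-02 -1.000e-03  0.000e+00  2.200e-02]
```

Emit:
{"method": "play_rows", "body": {"motion": [[-1,-0.34,0,0,0,0.022,25],[-1,-0.34,0,0,0,0.022,25],[-1,-0.34,0,0,0,0.022,25],[-1,-0.34,0.03,0,0,0.022,25],[-1,-0.34,0.03,0,0,0.022,25]]}}

```text
time: 17.75
ee_pos: [0.4327, -0.3375, 0.0826]
eef_rot: [0.77, 0.638, -0.001, -0.001]
ft_force: [0.6, 0.9, -0.7]
width: 0.0313
```

Emit:
{"method": "play_rows", "body": {"motion": [[0,0,0.08,0,0,0,25],[0,0,0.15,0,0,0,25],[0,0,0.15,0,0,0,25],[0,0,0.15,0,0,0,25]]}}

```text
time: 18.25
ee_pos: [0.4337, -0.3369, 0.0537]
eef_rot: [0.769, 0.639, -0.0, -0.0]
ft_force: [-0.5, 0.1, -0.3]
width: 0.0314
```

```bash
python3 - <<'E'
from h import *
s=r.read_state();print(s["ee_pos"],s["width"])
print(rel([.4305,-.3435,.0155],-.188))
E
```

```text
[ 0.43372275 -0.3369258   0.05370509] 0.031428811717789065
[-0.035 -0.01   0.191 -0.    -0.     0.003]
```

Emit:
{"method": "play_rows", "body": {"motion": [[-0.035,-0.01,0.1,0,0,0,25],[-0.035,-0.01,0.18,0,0,0,25],[-0.035,-0.01,0.185,0,0,0,25],[-0.035,-0.01,0.19,0,0,0,25],[-0.035,-0.01,0.19,0,0,0,25]]}}

```text
time: 18.88
ee_pos: [0.4304, -0.3438, 0.016]
eef_rot: [0.769, 0.639, 0.0, 0.0]
ft_force: [-0.3, -0.0, -0.3]
width: 0.0317
```

```bash
python3 - <<'E'
from h import *
s=r.read_state();print(s["ee_pos"],s["ft_force"],s["width"])
print(rel([.4305,-.3435,.0148],-.188))
E
```

```text
[ 0.43043054 -0.34378727  0.01599561] [-0.32157007 -0.02158218 -0.33548756] 0.03169229549799246
[ 0.001  0.     0.006  0.    -0.     0.003]
```

Emit:
{"method": "play_rows", "body": {"motion": [[0,0,0.01,0,0,0,25],[0,0,0.01,0,0,0,25],[0,0,0.01,0,0,0,25]]}}

```text
time: 19.25
ee_pos: [0.4306, -0.3438, 0.0141]
eef_rot: [0.769, 0.639, 0.0, 0.0]
ft_force: [-0.9, 1.3, 5.8]
width: 0.0315
```

Emit:
{"method": "play_rows", "body": {"motion": [[0,0,0,0,0,0,52],[0,0,0,0,0,0,52],[0,0,0,0,0,0,52],[0,0,0,0,0,0,52]]}}

```text
time: 19.75
ee_pos: [0.4301, -0.3437, 0.0136]
eef_rot: [0.769, 0.639, -0.0, -0.0]
ft_force: [-0.6, 0.0, 1.4]
width: 0.0451
```

Emit:
{"method": "play_rows", "body": {"motion": [[0,0,-0.1,0,0,0,52],[0,0,-0.3,0,0,0,60],[0,0,-0.5,0,0,0,70],[0,0,-0.5,0,0,0,70],[0,0,-0.5,0,0,0,70]]}}

```text
time: 20.38
ee_pos: [0.4302, -0.3436, 0.1141]
eef_rot: [0.769, 0.639, 0.0, 0.0]
ft_force: [0.2, 0.4, 0.1]
width: 0.0603
```

```bash
python3 - <<'E'
from h import *
s=r.read_state();print(s["ee_pos"],s["ft_force"],s["width"])
c=eyes.camera("side")
x,y=proj(c,[.44,-.28,.02]).astype(int);save(c,"s7.png",(x-70,y-60,x+70,y+60),4)
print(rel([.6185,-.2605,.09],-.1))
E
```

```text
[ 0.43020002 -0.34358213  0.11407473] [0.21657081 0.44181923 0.0770327 ] 0.06031904199755287
[ 0.58   0.851  0.117 -0.    -0.    -0.053]
```

View pics/s7.png

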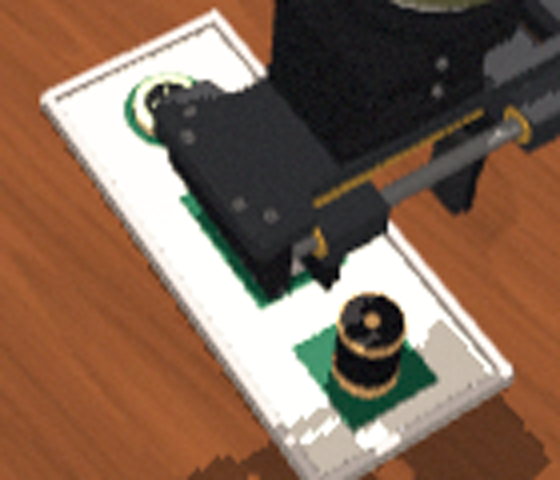

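The black reel stands within the square pad (crop 370,345). I go over the red button and check the silver tray from the top camera on the way.

Emit:
{"method": "play_rows", "body": {"motion": [[0.58,0.85,0.0,0,0,-0.05,70],[0.58,0.85,0.0,0,0,-0.05,70],[0.58,0.85,0.0,0,0,-0.05,70],[0.58,0.85,0.2,0,0,-0.05,70],[0.58,0.85,0.2,0,0,-0.05,70]]}}

```text
time: 21.05
ee_pos: [0.6171, -0.2583, 0.0692]
eef_rot: [0.743, 0.67, -0.002, -0.003]
ft_force: [-1.5, -0.4, -0.7]
width: 0.0609
```

Emit:
{"method": "play_rows", "body": {"motion": [[0,0,0.15,0,0,0,70],[0,0,0.15,0,0,0,70]]}}

```text
time: 21.3
ee_pos: [0.6162, -0.2615, 0.0426]
eef_rot: [0.744, 0.668, -0.001, -0.002]
ft_force: [-0.7, -0.8, -0.4]
width: 0.0607
```

```bash
python3 - <<'E'
from h import *
s=r.read_state();print(s["ee_pos"],s["ft_force"],s["width"])
c=eyes.camera("top");save(c,"t8.png",(370,240,540,340),4)
hsv=cv2.cvtColor(c["image"],cv2.COLOR_RGB2HSV)
m=cv2.inRange(hsv,(55,40,40),(95,255,200)); n,_,st,ce=cv2.connectedComponentsWithStats(m)
[print("pad",ray(c,ce[i],.004)[:2],st[i,4]) for i in range(1,n) if st[i,4]>80 and 140<ce[i][0]<270]
print(rel([.6185,-.2605,.003],-.1))
E
```

```text
[ 0.61618367 -0.26146393  0.04264952] [-0.73312421 -0.77577358 -0.43339704] 0.06071333027969956
pad [0.47983239 0.27750891] 548
pad [0.46940777 0.18797956] 429
[ 0.007  0.006  0.206 -0.001  0.    -0.005]
```

View pics/t8.png

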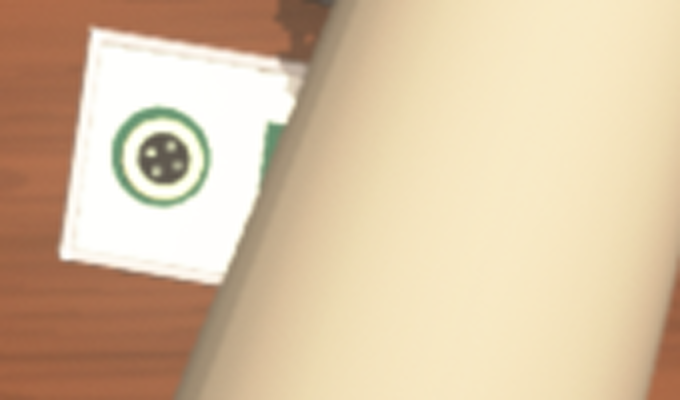

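From the top the button is centred on its pad, while the arm hides the rest, which the side views already confirmed. Now the red button.

Emit:
{"method": "play_rows", "body": {"motion": [[0.007,0.006,0.1,0,0,0,70],[0.007,0.006,0.17,0,0,0,70],[0.007,0.006,0.2,0,0,0,70],[0.007,0.006,0.2,0,0,0,70],[0.007,0.006,0.2,0,0,0,70]], "squeeze": 15}}

```text
time: 21.98
ee_pos: [0.6201, -0.2597, 0.0042]
eef_rot: [0.743, 0.669, 0.0, 0.0]
ft_force: [-0.5, 0.6, 0.0]
width: 0.0608
```

```bash
python3 - <<'E'
from h import *
s=r.read_state();print(s["ee_pos"],s["ft_force"],s["width"])
print(rel([.6185,-.2605,.003],-.1))
E
```

```text
[ 0.62014633 -0.25973292  0.0041815 ] [-0.46125705  0.6076422   0.00936831] 0.06076574309289188
[-0.005 -0.008  0.006  0.     0.    -0.004]
```

Emit:
{"method": "play_rows", "body": {"motion": [[-0.005,-0.008,0.006,0,0,0,70],[-0.005,-0.008,0.006,0,0,0,30],[-0.005,-0.008,0.006,0,0,0,30],[-0.005,-0.008,0.006,0,0,0,30],[-0.005,-0.008,0.006,0,0,0,30]]}}

```text
time: 22.6
ee_pos: [0.6183, -0.2603, 0.0026]
eef_rot: [0.743, 0.669, 0.0, 0.0]
ft_force: [-0.2, 0.4, 1.2]
width: 0.0373
```

Emit:
{"method": "play_rows", "body": {"motion": [[0,0,0,0,0,0,30],[0,0,0,0,0,0,30],[0,0,-0.2,0,0,0,30],[0,0,-0.4,0,0,0,30],[0,0,-0.4,0,0,0,30]]}}

```text
time: 23.22
ee_pos: [0.62, -0.2614, 0.0861]
eef_rot: [0.743, 0.669, 0.001, 0.002]
ft_force: [0.6, -0.4, -0.3]
width: 0.0371
```

```bash
python3 - <<'E'
from h import *
s=r.read_state();print(s["ee_pos"],s["ft_force"],s["width"])
print(rel([.4694,.188,.085],-.116))
E
```

```text
[ 0.61996897 -0.26142297  0.0861025 ] [ 0.58233113 -0.44168004 -0.31488064] 0.037067652373995556
[ 2.155e+00 -9.860e-01 -2.000e-03  4.000e-03  1.000e-03  7.000e-03]
```

Emit:
{"method": "play_rows", "body": {"motion": [[1,-0.46,0,0,0,0,30],[1,-0.46,0,0,0,0,30],[1,-0.46,0,0,0,0,30],[1,-0.46,0,0,0,0,30],[1,-0.46,0,0,0,0,30]]}}

```text
time: 23.85
ee_pos: [0.5469, -0.0484, 0.0818]
eef_rot: [0.742, 0.671, 0.0, -0.001]
ft_force: [0.1, -0.8, -0.5]
width: 0.0367
```

Emit:
{"method": "play_rows", "body": {"motion": [[1,-0.46,0,0,0,0,30],[1,-0.46,0,0,0,0,30],[1,-0.46,0,0,0,0,30],[1,-0.46,0,0,0,0,30],[1,-0.46,0,0,0,0,30]]}}

```text
time: 24.48
ee_pos: [0.4768, 0.1585, 0.0821]
eef_rot: [0.742, 0.67, -0.0, -0.0]
ft_force: [0.6, -0.4, -0.3]
width: 0.0372
```

```bash
python3 - <<'E'
from h import *
s=r.read_state();print(s["ee_pos"],s["ft_force"],s["width"])
print(rel([.4694,.188,.04],-.116))
E
```

```text
[0.47675818 0.15850624 0.08207772] [ 0.62382077 -0.42601839 -0.29339641] 0.03718586522598448
[ 0.143 -0.051  0.21  -0.    -0.     0.009]
```

Emit:
{"method": "play_rows", "body": {"motion": [[0.143,-0.051,0.1,0,0,0.01,30],[0.143,-0.051,0.25,0,0,0.01,30],[0.143,-0.051,0.3,0,0,0.01,30],[0.143,-0.051,0.3,0,0,0.01,30]]}}

```text
time: 24.98
ee_pos: [0.4706, 0.1846, 0.0222]
eef_rot: [0.749, 0.662, -0.001, 0.0]
ft_force: [0.5, 0.1, 0.2]
width: 0.0373
```

```bash
python3 - <<'E'
from h import *
s=r.read_state();print(s["ee_pos"],s["ft_force"],s["width"])
print(rel([.4694,.188,.0075],-.116))
E
```

```text
[0.47055361 0.18463372 0.02223637] [0.45279619 0.1487354  0.16909997] 0.03733587087362075
[ 0.016 -0.008  0.074 -0.     0.001 -0.005]
```

Emit:
{"method": "play_rows", "body": {"motion": [[0.015,-0.008,0.05,0,0,0,30],[0.015,-0.008,0.068,0,0,0,30],[0.015,-0.008,0.068,0,0,0,30],[0.015,-0.008,0.068,0,0,0,30]]}}

```text
time: 25.48
ee_pos: [0.4691, 0.1895, 0.0092]
eef_rot: [0.749, 0.663, 0.0, 0.0]
ft_force: [0.8, 0.1, 0.5]
width: 0.0372
```

```bash
python3 - <<'E'
from h import *
s=r.read_state();print(s["ee_pos"],s["ft_force"],s["width"])
print(rel([.4694,.188,.007],-.116))
E
```

```text
[0.46913631 0.18954764 0.00920288] [0.76150081 0.07389031 0.4961183 ] 0.0371592844558653
[-0.008  0.002  0.011  0.    -0.    -0.003]
```

Emit:
{"method": "play_rows", "body": {"motion": [[-0.006,0,0.01,0,0,0,30],[-0.006,0,0.01,0,0,0,30],[-0.006,0,0.01,0,0,0,58],[-0.006,0,0.01,0,0,0,58],[-0.006,0,0.01,0,0,0,58]]}}

```text
time: 26.1
ee_pos: [0.4688, 0.1883, 0.007]
eef_rot: [0.749, 0.663, 0.0, -0.0]
ft_force: [-1.0, 0.6, -0.5]
width: 0.0498
```

Emit:
{"method": "play_rows", "body": {"motion": [[0,0,0,0,0,0,58],[0,0,-0.2,0,0,0,58],[0,0,-0.5,0,0,0,70],[0,0,-0.5,0,0,0,70],[0,0,-0.5,0,0,0,70]]}}

```text
time: 26.72
ee_pos: [0.4686, 0.1883, 0.1067]
eef_rot: [0.749, 0.663, 0.0, -0.0]
ft_force: [0.4, 0.1, -0.9]
width: 0.0602
```

```bash
python3 - <<'E'
from h import *
s=r.read_state();print(s["ee_pos"],s["ft_force"],s["width"])
print(rel([.6425,-.055,.1],-.1))
E
```

```text
[0.46859238 0.18833455 0.10673526] [ 0.44251843  0.05350873 -0.89739801] 0.06023044883791021
[-1.103  1.01   0.033 -0.    -0.    -0.013]
```

Emit:
{"method": "play_rows", "body": {"motion": [[-1,0.92,0,0,0,0,70],[-1,0.92,0,0,0,0,70],[-1,0.92,0,0,0,0,70],[-1,0.92,0,0,0,0,70],[-1,0.92,0,0,0,0,70]]}}

```text
time: 27.35
ee_pos: [0.6274, -0.0372, 0.1049]
eef_rot: [0.75, 0.661, -0.002, 0.0]
ft_force: [-0.6, 0.1, -0.9]
width: 0.0611
```

```bash
python3 - <<'E'
from h import *
s=r.read_state();print(s["ee_pos"])
print(rel([.6425,-.055,.06],-.1))
c=eyes.camera("top")
w=blob(c,proj(c,[.469,.188,.012]),(0,0,150),(180,50,255),.012,14);print(cv2.minAreaRect(w.astype(np.float32)))
c=eyes.camera("side");save(c,"s9.png",(150,100,390,260),3)
E
```

```text
[ 0.62742809 -0.03723993  0.10492186]
[-0.078  0.086  0.225 -0.001  0.002 -0.016]
((467.8993835449219, 187.4756317138672), (37.225799560546875, 34.549259185791016), 88.71583557128906)
```

View pics/s9.png

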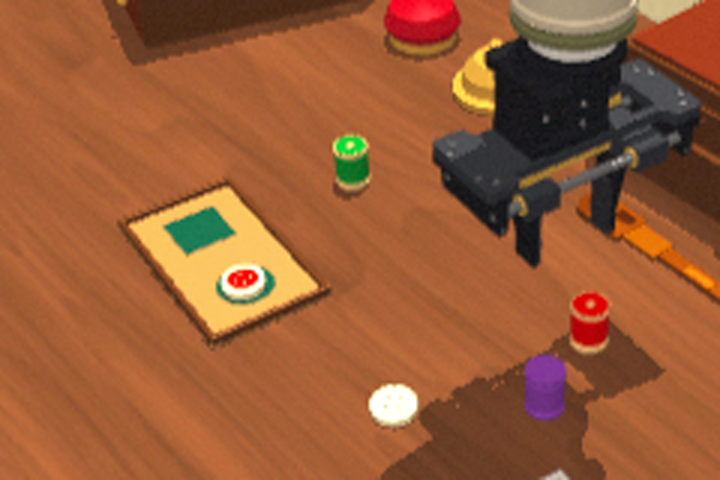

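The red button is on its pad (crop 245,282). Now the red reel at (590,322); the purple one at (545,387) is clear of the near finger.

Emit:
{"method": "play_rows", "body": {"motion": [[-0.078,0.086,0.1,0,0,0,70],[-0.078,0.086,0.2,0,0,0,70],[-0.078,0.086,0.2,0,0,0,70],[-0.078,0.086,0.2,0,0,0,70]], "squeeze": 20}}

```text
time: 27.95
ee_pos: [0.6422, -0.0488, 0.0671]
eef_rot: [0.748, 0.663, 0.0, -0.0]
ft_force: [-0.0, -0.6, 0.0]
width: 0.0611
```

```bash
python3 - <<'E'
from h import *
s=r.read_state();print(s["ee_pos"])
print(rel([.6425,-.055,.009],-.1))
E
```

```text
[ 0.64218632 -0.04880234  0.06713246]
[-0.031  0.005  0.291 -0.    -0.    -0.013]
```

Emit:
{"method": "play_rows", "body": {"motion": [[-0.03,0.005,0.05,0,0,0,70],[-0.03,0.005,0.2,0,0,0,70],[-0.03,0.005,0.29,0,0,0,70],[-0.03,0.005,0.29,0,0,0,70],[-0.03,0.005,0.29,0,0,0,70]]}}

```text
time: 28.58
ee_pos: [0.6434, -0.0563, 0.0098]
eef_rot: [0.749, 0.663, 0.0, 0.0]
ft_force: [0.2, -0.5, 0.5]
width: 0.0613
```

Emit:
{"method": "play_rows", "body": {"motion": [[0,0,0,0,0,0,25],[0,0,0,0,0,0,25],[0,0,0,0,0,0,25],[0,0,0,0,0,0,25],[0,0,0,0,0,0,25]]}}

```text
time: 29.2
ee_pos: [0.6429, -0.0561, 0.0091]
eef_rot: [0.749, 0.663, 0.0, 0.0]
ft_force: [-0.3, 0.1, 2.1]
width: 0.0315
```

Emit:
{"method": "play_rows", "body": {"motion": [[0,0,-0.2,0,0,0,25],[0,0,-0.4,0,0,0,25],[0,0,-0.4,0,0,0,25]]}}

```text
time: 29.58
ee_pos: [0.6447, -0.0565, 0.0923]
eef_rot: [0.749, 0.663, 0.002, 0.002]
ft_force: [-0.1, 0.1, -0.4]
width: 0.0318
```

```bash
python3 - <<'E'
from h import *
s=r.read_state();print(s["ee_pos"],s["width"])
c=eyes.camera("side")
x,y=proj(c,[.64,-.055,.08]).astype(int);save(c,"s10.png",(x-50,y-40,x+50,y+40),5)
print(rel([.4798,.2775,.09],-.116))
E
```

```text
[ 0.64473398 -0.0564841   0.09228425] 0.031761378934383834
[ 1.557e+00 -1.014e+00 -1.000e-03  2.000e-03 -0.000e+00 -3.000e-03]
```

View pics/s10.png

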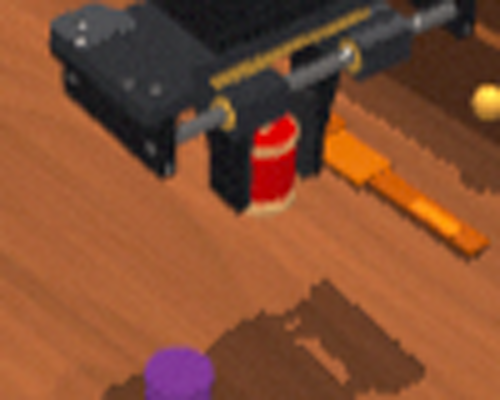

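The red reel is held upright (crop 272,165). I carry it to the walnut tray.

Emit:
{"method": "play_rows", "body": {"motion": [[0.85,-0.55,0,0,0,0,25],[0.85,-0.55,0,0,0,0,25],[0.85,-0.55,0,0,0,0,25],[0.85,-0.55,0,0,0,0,25],[0.85,-0.55,0,0,0,0,25]]}}

```text
time: 30.25
ee_pos: [0.5533, 0.1266, 0.088]
eef_rot: [0.748, 0.664, -0.001, -0.0]
ft_force: [0.4, -0.8, -1.3]
width: 0.0316
```

Emit:
{"method": "play_rows", "body": {"motion": [[0.7,-0.46,0,0,0,0,25],[0.7,-0.46,0,0,0,0,25],[0.7,-0.46,0,0,0,0,25],[0.7,-0.46,0.1,0,0,0,25],[0.7,-0.46,0.1,0,0,0,25]]}}

```text
time: 30.88
ee_pos: [0.4799, 0.2736, 0.0674]
eef_rot: [0.749, 0.662, -0.002, 0.0]
ft_force: [0.2, -0.9, -0.0]
width: 0.0312
```

```bash
python3 - <<'E'
from h import *
s=r.read_state();print(s["ee_pos"])
print(rel([.4798,.2775,.04],-.116))
E
```

```text
[0.47993402 0.27359323 0.06741874]
[ 0.02  -0.003  0.137 -0.001  0.002 -0.005]
```

Emit:
{"method": "play_rows", "body": {"motion": [[0.015,-0.003,0.1,0,0,0,25],[0.015,-0.003,0.18,0,0,0,25],[0.015,-0.003,0.22,0,0,0,25],[0.015,-0.003,0.22,0,0,0,25],[0.015,-0.003,0.22,0,0,0,25]]}}

```text
time: 31.5
ee_pos: [0.4799, 0.2791, 0.0255]
eef_rot: [0.749, 0.663, 0.0, 0.0]
ft_force: [-0.1, 0.1, -0.0]
width: 0.0312
```

```bash
python3 - <<'E'
from h import *
s=r.read_state();print(s["ee_pos"])
print(rel([.4798,.2768,.0135],-.116))
E
```

```text
[0.479925   0.27909635 0.02551737]
[-0.012  0.001  0.06   0.    -0.    -0.003]
```

Emit:
{"method": "play_rows", "body": {"motion": [[-0.012,0,0.03,0,0,0,25],[-0.012,0,0.055,0,0,0,25],[-0.012,0,0.06,0,0,0,25],[-0.012,0,0.06,0,0,0,25]]}}

```text
time: 32.0
ee_pos: [0.479, 0.2765, 0.013]
eef_rot: [0.749, 0.663, -0.0, -0.0]
ft_force: [-2.5, -1.9, 4.2]
width: 0.0314
```

Emit:
{"method": "play_rows", "body": {"motion": [[0,0,0,0,0,0,52],[0,0,0,0,0,0,52],[0,0,0,0,0,0,52],[0,0,0,0,0,0,52]]}}

```text
time: 32.5
ee_pos: [0.4792, 0.2767, 0.0129]
eef_rot: [0.749, 0.663, 0.0, -0.0]
ft_force: [0.7, -0.4, -0.1]
width: 0.0452
```

Emit:
{"method": "play_rows", "body": {"motion": [[0,0,-0.1,0,0,0,52],[0,0,-0.3,0,0,0,60],[0,0,-0.6,0,0,0,70],[0,0,-0.6,0,0,0,70],[0,0,-0.6,0,0,0,70]]}}

```text
time: 33.12
ee_pos: [0.4789, 0.2767, 0.1326]
eef_rot: [0.749, 0.663, -0.0, -0.0]
ft_force: [-0.2, 0.1, -0.7]
width: 0.0606
```

Emit:
{"method": "play_rows", "body": {"motion": [[0.8,0.0,-0.3,0,0,0,70],[0.8,0.0,-0.3,0,0,0,70],[0.8,0.0,-0.3,0,0,0,70],[0.8,0.0,-0.3,0,0,0,70]]}}

```text
time: 33.62
ee_pos: [0.4969, 0.4393, 0.1912]
eef_rot: [0.747, 0.665, -0.001, -0.0]
ft_force: [0.4, 0.1, -0.8]
width: 0.0612
```

```bash
python3 - <<'E'
from h import *
s=r.read_state();print(s["ee_pos"],s["width"])
c=eyes.camera("top");save(c,"t11.png",None,1.25)
c=eyes.camera("side");save(c,"s11.png",(150,100,470,390),2)
E
```

```text
[0.49693938 0.43931549 0.19123296] 0.0612195629720179
```

View pics/t11.png

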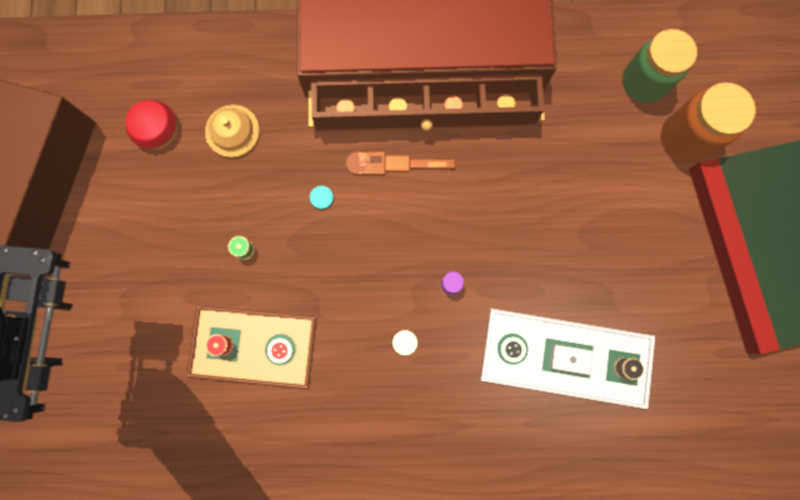

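View pics/s11.png

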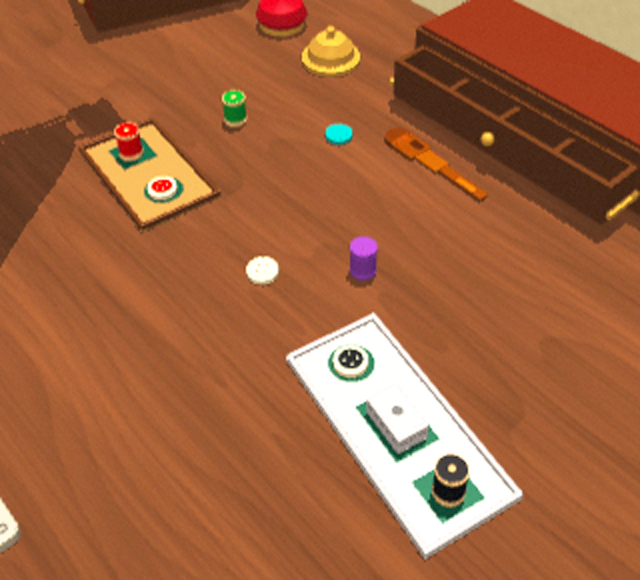

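Both pictures show all five things upright on their pads, and the plain button, green reel, shoehorn, turquoise disc and purple reel where they were. A last numeric check of the placements, then I hand in.

```bash
python3 - <<'E'
from h import *
c=eyes.camera("top")
for k,X,lo,hi,z,t in [("red reel",[.4798,.2775,.044],(0,150,180),(8,255,255),.044,(479.8,277.5)),("black reel",[.4301,-.3445,.044],(0,0,0),(180,130,110),.044,(430.1,-344.5)),
  ("red button",[.469,.188,.012],(0,0,150),(180,70,255),.012,(469.4,188)),("box top",[.4455,-.26,.028],(0,0,215),(180,50,255),.028,(446.2,-260))]:
    q=cv2.minAreaRect(blob(c,proj(c,X),lo,hi,z,18 if k=="box top" else 9).astype(np.float32)); print(k,np.round(q[0],1),np.round(q[1],1),round(q[2],1),"pad",t)
s=r.read_state();print(s["time"],np.abs(s["joint_vel"]).max(),s["ft_force"])
job.close_job()
E
```

```text
red reel [477.9 278.3] [25.5 24.9] 25.3 pad (479.8, 277.5)
black reel [ 429.2 -346.7] [22.1 23.9] 85.2 pad (430.1, -344.5)
red button [469.8 188.4] [33.4 32.4] 44.8 pad (469.4, 188)
box top [ 444.  -262.1] [61.2 35.9] 79.3 pad (446.2, -260)
33.775 0.016424478598561755 [ 0.50665687 -1.07594304  0.21548525]
the job is handed in; nothing more can be done
```

I made up both trays in the order asked and handed the job in at 33.8 s of the 120 s allowed.

- **Silver tray, done first:** the black-centred button is on the round pad, the stud box on the oblong pad and the black reel upright on the square pad.
- **Walnut tray:** the red-centred button is on the round pad and the red reel upright on the square pad.

**Last checks:**
- The final top and side pictures show all five things upright on their pads and released, with the arm clear.
- Measured from the top camera, the red button, the box and both reels are within about 3 mm of their pad centres. The clearances there are 6 to 9 mm.
- The box's long side is within about 0.1° of the pad's by that measure.
- I did not measure the black button's centre at the end. It shows an even green margin in the pictures.
- The plain button, green reel, shoehorn, turquoise disc and purple reel look undisturbed; I judged that by eye.

**One slip:** the first grasp of the black-centred button was about 6 mm too high and the fingers closed over its top. The button did not move, and the second grasp held.

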